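# Lock the filter stage onto its base

### The job

The gas-line filter holder on the bench is waiting for its next stage. Of the three aluminium tubes pick the one with two lugs at its foot, set it upright over the base's centre cone with its lugs in the gaps between the two claws so that it sits fully down, then turn it a quarter turn clockwise (seen from above) until the lugs are under the claws at their stops, and let go. Leave the plain tube and the flanged tube standing where they are.

Things in the scene. Friction and masses are not known exactly. Their poses are not given: they have to be found in the camera images.
- lug_stage: Loose upright aluminium tube, 50 mm across, 75 mm tall, 40 mm bore open below, 110 to 210 g; two opposite dark steel lugs at its foot, each 14 mm wide, 6 mm high, 74 mm over both tips. Origin: centre of the foot, on the bench at the start; z up; x runs through both lugs (a half turn changes nothing). Grip the tube at any yaw, 45 to 60 mm above the foot: fingers then clear lugs and claws.
- base: Fixed base: 120 mm square plate, round body; its top, the seat, is 30 mm above the origin (plate underside centre, z up). Centre boss 33 mm wide, coned, 24 mm high. Dark claws at rim on +y and -y, 28 mm wide, 17 mm high, 11 mm clear under roofs. Gaps at +x, -x: lugs enter with stage x along base x (45 deg either way). Clockwise 90 deg puts stage x along base y; stops 3 deg beyond. Light friction.
- plain_stage: A similar loose aluminium tube, 50 mm in diameter and 75 mm tall, without any lugs at its foot; not to be moved. Origin: centre of the foot, z up.
- flange_stage: A similar loose aluminium tube, 50 mm in diameter and 75 mm tall, with a full round dark steel flange at its foot, 74 mm across and 6 mm high; not to be moved. Origin: centre of the foot, z up.

How it is judged (in metres and radians):
On the way:
1. the lugged stage sits down on the base's seat with its lugs in the gaps between the claws (z of lug_stage in the frame of base below 0.036 m and horizontal distance between lug_stage and base below 0.01 m and angle between the x axis of lug_stage and the x axis of base, either way round below 1.05 rad), for 0.2 s.
At the end, for the whole second after the job is handed in: Lugged stage upright (7 degrees) and at rest on the base, foot within 4 mm of the seat and 10 mm of the axis, lugs under the claws (x axis within 15 degrees of the base's y axis, either way round); plain and flanged tubes upright within 30 mm of their start (z of lug_stage in the frame of base below 0.034 m and horizontal distance between lug_stage and base below 0.01 m and angle between the x axis of lug_stage and the y axis of base, either way round below 0.26 rad and angle between lug_stage's own z axis and vertical below 0.12 rad and linear speed of lug_stage below 0.02 m/s and distance of each of plain_stage, flange_stage from where it was at the start of the episode below 0.03 m and angle between each of plain_stage, flange_stage's own z axis and vertical below 0.2 rad); the robot touches nothing.
It fails at once if the plain or the flanged tube is moved by more than 50 mm (distance of any of plain_stage, flange_stage from where it was at the start of the episode above 0.05 m).
It also fails if it takes over 42 s, if anything falls off the work surface, if the arm or the gripper's body presses on something with over 40 N, if the wrist force passes 120 N, or if a joint passes its speed limit or range.

### The arm

A 6-joint arm with a two-finger parallel gripper is mounted at the origin on the work surface. World frame = base frame: x ahead of the robot, y to its left, z up, the work surface at z = 0. Lengths are in mm, angles in rad, forces in N, time in s.
With the tool pointing down it reaches from about 300 to 825 mm from the base axis. Payload 5.4 kg.
Tool frame: the origin (TCP) lies midway between the tips of the shut fingers; the grasp point (between the pads) lies 19 mm behind it; z points along the fingers, x is the direction in which the jaws open and shut, and the axes are right-handed (so a half turn about z gives the same grasp; the last joint's range is limited). The gripper opens to 92 mm and grips with 3 to 60 N. Pads are 20 mm wide; open, the fingers measure 128 mm over their backs; the gripper's body (75 mm by 189 mm) begins 69 mm behind the grasp point.
Start: joints at [1.052, 0.158, 1.597, -0, 1.386, -0.21], TCP at [174.761, 547.781, 214.601] pointing down, gripper open.
Joint ranges: [-2.91, 2.91], [-0.94, 2.29], [0.18, 2.7], [-1.29, 4.43], [0.17, 2.64], [-3, 3]. Speed limits (rad/s): [2.57, 2.57, 3.14, 3.14, 3.14, 3.14].

### API

Orientations are given as a unit quaternion [w, x, y, z].
In Python, from bench import robot gives the robot as it stands. Calls block until the motion is done:
- robot.goto(position, orientation): joint-space move of the TCP to a pose.
- robot.servo_line(position, rotation=None, velocity=150, contact_N=None): straight line of the TCP; rotation=None keeps the orientation; velocity is the mean speed in mm/s. With contact_N (N) it stops when the force on the tool has changed by that much, and returns True; else False.
- robot.movej(angles): joint-space move.
- robot.gripper_to(opening, force=None): finger opening in mm; force is the grip in N (None keeps the last); returns when the fingers have stopped.
- robot.wait(seconds).
- robot.inverse_kinematics(position, orientation): joint angles nearest the present ones, or None.
- robot.read_camera(name): name is "scene" or "side" or "wrist"; returns a dict with "frame" (420x560x3 uint8, red, green, blue), "z_map" (420x560 float32, mm along the optical axis (not along the pixel's ray), 0 where there is no reading), "fx", "fy", "cx", "cy" (pixels), "T" (4x4, takes a point from camera to world coordinates). Camera axes: x right, y down, z forward; pixel columns grow to the right and rows downward; lengths in mm; the calibration is good to about 2 mm. A picture is of the moment at which its call begins.
A pose or a line that the arm cannot do raises robot.Unreachable and nothing moves.
- robot.hand_in(): hands the job in, once; it reports no verdict.
Trained networks look in a picture, given as the dict that the camera call returned (one of the last four; its "shot" number tells which), for a name from the list of things; names that differ only in an ending like _2 or _b are one class to them, and where a whole thing is asked for, a point or a joint stands for the part that bears it (a point fixed in the world has none). Each returns a list of dicts, best first, with "confidence" (0 to 1); they miss things now and then, are a little off and sometimes report something else, mostly with a low value. They report only what shows in the picture. A call takes as long as a camera call.
- robot.masks_of(picture, thing): "mask" (420x560 bool, what is visible of it) and "extent" ([centre column, centre row, width, height] in pixels, round what is visible of it).
- robot.mark_of(picture, thing): "at" ([column, row] in pixels: a listed point, or the origin of a listed thing).
Readings, each from a call of its own:
- robot.current_time(): time.
- robot.current_joints(): joint angles.
- robot.current_qvel(): joint speeds.
- robot.current_tau(): joint torques, N m.
- robot.current_tool_pos(): TCP position.
- robot.current_tcp_rot(): TCP orientation.
- robot.current_contact_force(): force on the tool from outside, world axes, zero at the start.
- robot.current_torque(): the same for the moment, N m.
- robot.current_grip_width(): finger opening in mm.
Only numpy, scipy, OpenCV 4.12 (cv2) and the standard library are available. Lean on these libraries where they do the work, as an engineer would, in place of code of your own. Each camera call takes 0.05 s, during which the arm holds its last target. There are 200 camera calls.

## Working session

There is one attempt and no reset: what is moved stays moved. The work goes in short steps, each a Python script; the robot and the scene stay as the last script left them, time stands still between calls to the robot, and variables do not carry over. Pictures are saved under pics/ and viewed, about 8 in all and at most 12, crops included, and the job is handed in when it is done.

```bash
mkdir -p pics; ls; cat > h.py <<'E'
import numpy as np, cv2
from bench import robot
def save(d,n): cv2.imwrite('pics/'+n,cv2.cvtColor(d['frame'],cv2.COLOR_RGB2BGR))
def cloud(d):
    z=d['z_map'].astype(float); v,u=np.mgrid[:z.shape[0],:z.shape[1]]
    p=np.stack([(u-d['cx'])/d['fx']*z,(v-d['cy'])/d['fy']*z,z,np.ones_like(z)],-1)@np.array(d['T']).T
    p=p[...,:3]; p[z<=0]=np.nan; return p
E
python3 - <<'E'
from h import *
ims=[]
for n in ('scene','side'):
    d=robot.read_camera(n); ims.append(d['frame']); P=cloud(d)
    print(n,'cam',np.round(np.array(d['T'])[:3,3]))
    for t in ('lug_stage','base','plain_stage','flange_stage'):
        for r in robot.masks_of(d,t)[:3]:
            p=P[r['mask']]; p=p[~np.isnan(p[:,0])]
            top=p[p[:,2]>p[:,2].max()-4] if len(p) else p
            print(t,round(r['confidence'],2),np.round(r['extent']),len(p),np.round(np.median(p,0)) if len(p) else '', 'top mid',np.round((top.min(0)+top.max(0))/2) if len(p) else '')
np_=np.concatenate(ims,1)
for i,n in enumerate(('scene','side')): cv2.imwrite(f'pics/{n}0.png',ims[i][...,::-1])
print(robot.current_tcp_rot(),robot.current_time())
E
```

```text
pics
scene cam [ 975. -207.  634.]
lug_stage 0.91 [259. 172.  33.  54.] 1492 [491.  98.  56.] top mid [477. 105.  74.]
base 0.98 [166. 300. 118. 107.] 6654 [ 600. -134.   28.] top mid [ 586. -127.   54.]
plain_stage 0.93 [357. 140.  32.  49.] 1280 [517. 277.  56.] top mid [507. 287.  75.]
flange_stage 0.6 [327. 234.  48.  63.] 2291 [654. 111.  42.] top mid [644. 120.  75.]
side cam [ 354. -373.  496.]
lug_stage 0.63 [214. 219.  49.  59.] 1934 [473.  88.  55.] top mid [476. 105.  74.]
base 0.82 [365. 335. 135. 120.] 9122 [ 569. -144.   29.] top mid [ 583. -130.   54.]
plain_stage 0.72 [193. 148.  32.  50.] 1302 [503. 269.  50.] top mid [505. 286.  74.]
flange_stage 0.84 [310. 182.  45.  62.] 2056 [634. 104.  40.] top mid [642. 120.  75.]
flange_stage 0.39 [218. 219.  53.  59.] 1983 [473.  88.  54.] top mid [476. 104.  74.]
[ 9.46750831e-06  8.07446912e-01  5.89940236e-01 -4.14667456e-05] 0.5
```

View pics/scene0.png

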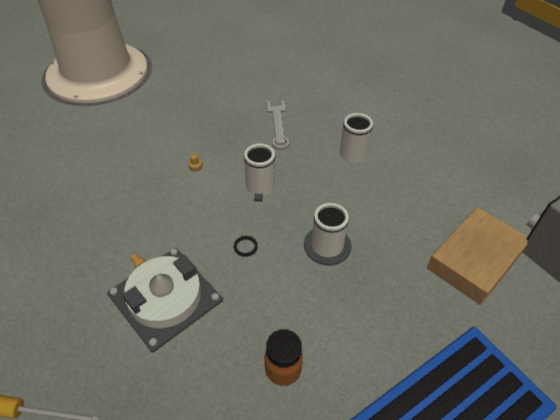

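View pics/side0.png

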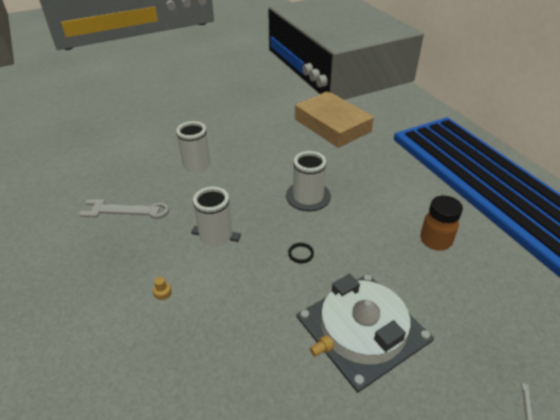

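Scene: the lugged stage is the tube at (259,170), with one lug at (258,197). Side: both lugs show at (195,231) and (236,237). The networks agree. The base claws are at (185,266) and (135,299) in scene. Next, a close look with the wrist camera.

```bash
cat >> h.py <<'E'
from scipy.spatial.transform import Rotation as R
def down(yaw): # tool x at world yaw, z down
    q=(R.from_euler('z',yaw)*R.from_euler('x',np.pi)).as_quat(); return [q[3],q[0],q[1],q[2]]
E
python3 - <<'E'
from h import *
print('yaw now',np.degrees(R.from_quat(np.roll(robot.current_tcp_rot(),-1)).as_matrix()[:2,0]))
for n,(x,y) in dict(stage=(476,105),base=(583,-129)).items():
    az=np.arctan2(y,x)
    robot.goto([x-50*np.cos(az),y-50*np.sin(az),300],down(az+np.pi/2))
    print(n,robot.current_joints())
    d=robot.read_camera('wrist'); save(d,f'w_{n}.png'); np.savez(f'w_{n}.npz',P=cloud(d),f=d['frame'],T=d['T'])
    print(np.round(d['T'],2).tolist(), d['fx'])
    for t in ('lug_stage','base'):
        for r in robot.masks_of(d,t)[:2]: print(t,round(r['confidence'],2),np.round(r['extent'])); np.save(f'm_{n}.npy',r['mask']) if (t=='base')==(n=='base') and r['confidence']>.5 else 0
        for r in robot.mark_of(d,t)[:1]: print(r)
print(robot.current_time())
a=cv2.imread('pics/w_stage.png');b=cv2.imread('pics/w_base.png')
cv2.imwrite('pics/both.png',cv2.resize(np.vstack([a,b]),(560,840))[:, :] if 0 else cv2.resize(np.hstack([a,b]),(800,300)))
E
```

```text
yaw now [17.41453841 54.58516449]
stage [-5.94997940e-02 -2.57473331e-01  1.83075290e+00  2.10249269e-04
  1.56852112e+00 -1.84806232e+00]
[[-0.22, 0.94, 0.27, 352.22], [0.98, 0.21, 0.06, 77.88], [-0.0, 0.27, -0.96, 469.84], [0.0, 0.0, 0.0, 1.0]] 332.13318900736743
{'at': [278.5, 206.0], 'confidence': 0.68}
base 0.96 [108. 238.  93.  91.]
{'at': [115.6, 241.3], 'confidence': 0.66}
base [-4.37356365e-01  4.08896331e-02  1.55584832e+00  6.21497762e-04
  1.54518134e+00 -1.79180103e+00]
[[0.21, 0.94, 0.27, 459.1], [0.98, -0.21, -0.06, -100.75], [0.0, 0.27, -0.96, 470.06], [0.0, 0.0, 0.0, 1.0]] 332.13318900736743
lug_stage 0.66 [451.  93.  68.  54.]
{'at': [434.2, 94.3], 'confidence': 0.93}
base 0.62 [281. 207. 107. 102.]
{'at': [280.9, 204.8], 'confidence': 0.86}
3.8417
```

View pics/both.png

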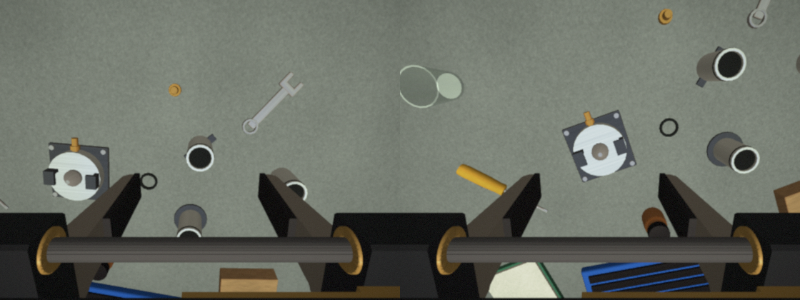

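```bash
python3 - <<'E'
from h import *
def fit(p): # circle
    A=np.c_[2*p[:,:2],np.ones(len(p))]; s=np.linalg.lstsq(A,(p[:,:2]**2).sum(1),rcond=None)[0]; return s[:2],np.sqrt(s[2]+s[0]**2+s[1]**2)
src={'w_stage':np.load('w_stage.npz')['P'],'w_base':np.load('w_base.npz')['P']}
for n in ('scene','side'): src[n]=cloud(robot.read_camera(n))
C=[]
for n,P in src.items():
    p=P.reshape(-1,3); p=p[~np.isnan(p[:,0])]
    q=p[np.hypot(*(p[:,:2]-[476,105]).T)<50]; r=q[q[:,2]>71]
    print(n)
    if len(r)>10:
        for _ in range(3): 
            c,R_=fit(r); e=abs(np.hypot(*(r[:,:2]-c).T)-R_); r=r[e<4]
        rho=np.hypot(*(q[:,:2]-c).T)
        l=q[(q[:,2]>4)&(q[:,2]<10)&(rho>28)&(rho<40)]
        a=np.arctan2(*(l[:,:2]-c).T[::-1]); 
        print(' stage',c,R_,len(r),'lug',len(l),np.degrees(np.angle(np.exp(2j*a).mean())/2) if len(l) else '', 'rng',np.degrees([a.min(),a.max()]) if len(l) else '')
    q=p[np.hypot(*(p[:,:2]-[583,-129]).T)<60]
    k=q[(q[:,2]>43.5)&(np.hypot(*(q[:,:2]-[583,-129]).T)>24)].astype(np.float32)
    if len(k)>30:
        _,lab,cc=cv2.kmeans(k,2,None,(3,50,.01),5,0)
        for i in (0,1):
            rr=k[lab[:,0]==i]; rr=rr[rr[:,2]>rr[:,2].max()-4]
            if len(rr)>4:
                box=cv2.minAreaRect(rr[:,:2].copy()); print('  claw',len(rr),np.round(box[0],1),np.round(box[1],1),round(box[2],1),'z',rr[:,2].max().round(1)); cc[i,:2]=box[0]
        dlt=cc[0]-cc[1]; print(' base mid',(cc[0]+cc[1])[:2]/2,'y axis deg',np.degrees(np.arctan2(dlt[1],dlt[0])))
    s=q[(q[:,2]>27)&(q[:,2]<33)]; s=s[np.hypot(*(s[:,:2]-[583,-129]).T)<52]
    hull=cv2.convexHull(s[:,:2].astype(np.float32))[:,0]; print(' seat circ',cv2.minEnclosingCircle(hull), fit(hull))
    b=q[(q[:,2]>44)&(np.hypot(*(q[:,:2]-[583,-129]).T)<15)]; 
    if len(b)>5: print(' boss',(b.min(0)+b.max(0))/2, b[b[:,2]>b[:,2].max()-2].mean(0))
E
```

```text
w_stage
 stage [477.55134706 106.95624109] 22.235382113280146 471 lug 72 -40.79698610483156 rng [-48.54212093 152.89896414]
  claw 300 [ 589.5 -165.9] [29.5 21.5] 7.1 z 49.4
  claw 284 [581.3 -86.2] [28.6 21.2] 9.4 z 49.4
 base mid [ 585.40204 -126.08424] y axis deg -84.12748
 seat circ ((583.9483642578125, -127.95623016357422), 51.60013961791992) (array([ 584.05144854, -127.43872988]), np.float64(50.68381342930368))
 boss [ 584.61556529 -125.97032278   50.28183134] [ 585.37088757 -125.96523584   55.30265865]
w_base
 stage [478.40497965 105.593634  ] 22.24439717481567 695 lug 113 -36.40579879376058 rng [-50.57551558 152.35423529]
  claw 606 [ 585.8 -126.9] [ 28.9 100.2] 6.0 z 49.5
  claw 5 [ 534.6 -164. ] [0.2 1. ] 50.1 z 349.9
 base mid [ 560.2014  -145.45729] y axis deg 35.960526
 seat circ ((584.7005615234375, -127.29916381835938), 51.660457611083984) (array([ 584.26149953, -127.76565159]), np.float64(50.607097891946864))
 boss [ 584.57339866 -127.41649591   49.65768463] [ 585.14347186 -126.81195264   54.26994711]
scene
 stage [477.87168276 105.30153959] 22.355466229030764 243 lug
[... 261 characters left out ...]
875), 51.85112380981445) (array([ 583.69318284, -128.56549116]), np.float64(51.187389497356385))
 boss [ 584.83469545 -127.412216     49.62640789] [ 584.57557077 -128.01963608   53.84440552]
side
 stage [476.23229681 103.68746853] 22.54349571725125 333 lug 87 -38.40162605291188 rng [-50.97279981 153.02410936]
  claw 412 [ 587.2 -168.7] [29.1 20.8] 7.8 z 49.1
  claw 291 [579.4 -89.4] [28.9 21.2] 7.7 z 49.3
 base mid [ 583.29285 -129.02585] y axis deg -84.331566
 seat circ ((583.0146484375, -129.08279418945312), 51.944759368896484) (array([ 582.93415449, -129.15510819]), np.float64(51.66009979563221))
 boss [ 582.51527382 -129.51221271   49.6333898 ] [ 582.8086954  -129.12566174   54.0287781 ]
```

Stage (477.5, 105.4), lugs at -38.5°. Base (584.5, -127.8), x axis at 6.1°, with all four views agreeing on the relative position. Now the grasp.

```bash
python3 - <<'E'
from h import *
a=0.0; b=a+np.radians(6.1+38.5)
for p,y in (((477.5,105.4,33),a),((584.5,-127.8,63),b),((584.5,-127.8,63),b-np.radians(95))): print(np.round(robot.inverse_kinematics(p,down(y)),2))
robot.goto([477.5,105.4,150],down(a))
robot.servo_line([477.5,105.4,33],velocity=120)
robot.gripper_to(40,force=30); print('grip',robot.current_grip_width(), robot.current_contact_force())
robot.servo_line([477.5,105.4,150],velocity=120); print('grip',robot.current_grip_width(), robot.current_contact_force())
robot.goto([584.5,-127.8,115],down(b)); print(robot.current_tool_pos(),robot.current_time())
for n in ('side','scene'):
    d=robot.read_camera(n); save(d,f'hov_{n}.png'); P=cloud(d); np.save(f'hov_{n}.npy',P)
    for r in robot.masks_of(d,'lug_stage')[:1]:
        p=P[r['mask']]; p=p[~np.isnan(p[:,0])]; print(n,r['confidence'],r['extent'],p.min(0),p.max(0))
a=cv2.imread('pics/hov_side.png')[180:400,250:490]; c=cv2.imread('pics/hov_scene.png')[180:400,60:300]
cv2.imwrite('pics/hov.png',cv2.resize(np.hstack([a,c]),(800,367)))
E
```

```text
[-0.03  0.17  1.98 -0.    0.99 -0.03]
[-0.42  0.38  1.65 -0.    1.11 -1.2 ]
[-0.42  0.38  1.65 -0.    1.11  0.46]
grip 49.326472333964624 [-1.52145135 -0.16864109  1.57346985]
grip 48.99517287016987 [ 0.39126972 -0.08864551 -1.14678073]
[ 584.13180191 -126.9566619   114.54207745] 9.5333
side 0.74 [366.1, 289.9, 52.5, 36.5] [ 545.1312177  -161.14183815   80.54503693] [ 596.05707203 -115.05471049  125.36768208]
scene 0.78 [150.6, 253.1, 51.2, 67.3] [ 485.36970875 -151.1827445    -2.65298785] [ 625.62552717 -105.35732098  207.28971011]
```

View pics/hov.png

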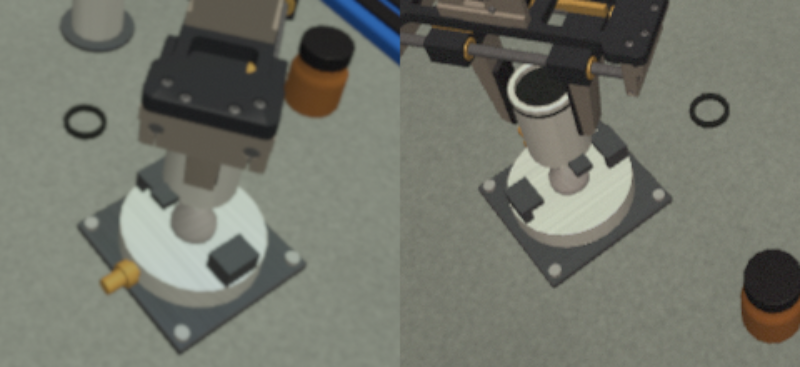

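```bash
python3 - <<'E'
from h import *
from scipy.optimize import least_squares
for n in ('scene','side'):
    P=np.load(f'hov_{n}.npy'); p=P.reshape(-1,3); p=p[~np.isnan(p[:,0])]; p=p[np.hypot(*(p[:,:2]-[584.5,-127.8]).T)<45]
    w=p[(p[:,2]>93)&(p[:,2]<120)]; w=w[abs(np.hypot(*(w[:,:2]-[584.5,-127.8]).T)-25)<3.5]
    s=least_squares(lambda c:np.hypot(*(w[:,:2]-c).T)-25,[584.5,-127.8],loss='soft_l1'); print(n,len(w),s.x)
    rho=np.hypot(*(p[:,:2]-s.x).T); l=p[(rho>28)&(rho<40)&(p[:,2]>78)&(p[:,2]<92)]
    if len(l): print('lug',len(l),l.min(0),l.max(0),np.degrees(np.arctan2(*(np.mean(l,0)[:2]-s.x)[::-1])))
E
```

```text
scene 431 [ 583.1105167  -125.91615997]
lug 106 [ 610.51056679 -130.31281577   80.83099653] [ 621.15680327 -115.22382737   89.49404255] 4.851003897287208
side 506 [ 582.89718899 -127.2923763 ]
lug 148 [ 545.1312177  -139.00647104   80.15823149] [ 618.4693794  -123.30656509   88.92713824] -171.72530350571262
```

Lug yaw is right. Both cameras put the tube about 2 mm off in y relative to the base, so I correct that and lower it.

```bash
python3 - <<'E'
from h import *
x,y=585.1,-129.5
robot.servo_line([x,y,114.5],velocity=40); robot.wait(.2)
f0=robot.current_contact_force(); print(f0,robot.current_tool_pos())
print(robot.servo_line([x,y,72],velocity=40,contact_N=8), robot.current_tool_pos(),robot.current_contact_force()-f0)
print(robot.servo_line([x,y,59],velocity=12,contact_N=8), robot.current_tool_pos(),robot.current_contact_force()-f0,robot.current_torque())
print(robot.current_grip_width(),robot.current_time())
E
```

```text
[ 0.50125867 -0.78672413 -0.45354326] [ 585.09657062 -129.48129839  114.51449185]
False [ 585.37296993 -129.60925837   72.39539798] [-0.60805771  0.40852939 -0.28587651]
True [ 585.00245653 -129.47839577   63.01440081] [-1.31397504  0.60459116  3.63411262] [0.02460889 0.11763706 0.03018542]
49.00587647725432 12.15
```

Seated at the expected height (TCP 63, so the foot is at about 30). Now I turn it with joint 6, watching the torque.

```bash
python3 - <<'E'
from h import *
robot.wait(.3)
q0=np.array(robot.current_joints()); t0=robot.current_torque(); f0=robot.current_contact_force(); print(q0)
for dg in (15,35,55,75,85,90,92,94):
    q=q0.copy(); q[5]+=np.radians(dg); robot.movej(q)
    t=robot.current_torque()-t0; f=robot.current_contact_force()-f0
    print(dg,np.round(t,2),np.round(f,1),np.round(robot.current_tool_pos(),1),round(robot.current_time(),2))
    if abs(t[2])>.35 or np.linalg.norm(f)>25: print('stop'); break
d=robot.read_camera('side'); e=robot.read_camera('scene')
a=d['frame'][180:400,250:490]; c=e['frame'][180:400,60:300]
cv2.imwrite('pics/turn.png',cv2.resize(np.hstack([a,c]),(800,367))[...,::-1])
E
```

```text
[-4.19235575e-01  3.77474754e-01  1.64935811e+00 -4.31579353e-05
  1.11504485e+00 -1.19766704e+00]
15 [-0.04 -0.1  -0.09] [ 1.8  0.1 -4.9] [ 585.1 -129.5   63. ] 12.81
35 [-0.01 -0.14 -0.01] [ 1.8  0.6 -4.8] [ 585.1 -129.5   63.1] 13.23
55 [-0.05 -0.14 -0.07] [ 1.4 -0.3 -4.5] [ 585.1 -129.5   63.1] 13.66
75 [-0.07 -0.08 -0.07] [ 1.2 -0.7 -4.5] [ 585.1 -129.6   63.1] 14.08
85 [-0.11 -0.09 -0.04] [ 2.3 -0.5 -5.3] [ 585.  -129.6   63. ] 14.38
90 [-0.03  0.45 -0.05] [-1.9 -0.4 -3.4] [ 584.6 -129.5   63.1] 14.62
92 [-0.01  1.04  0.2 ] [-4.1  1.4 -0.4] [ 583.8 -129.3   63.1] 14.88
94 [0.03 1.37 0.7 ] [-5.9  0.4  1.6] [ 583.3 -129.4   63.1] 15.12
stop
```

View pics/turn.png

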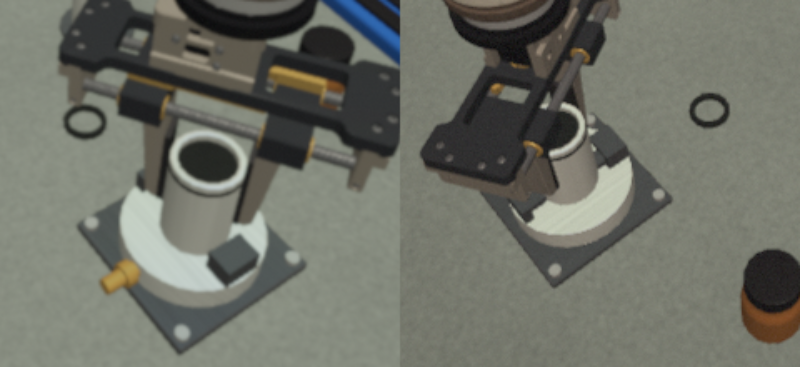

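The stop is reached: torque rises at 92–94° and the lugs are hidden under the claws. Release, retreat and check.

```bash
python3 - <<'E'
from h import *
q=np.array(robot.current_joints()); q[5]-=np.radians(2); robot.movej(q)
robot.gripper_to(85); p=np.array(robot.current_tool_pos())
robot.servo_line([p[0],p[1],190],velocity=100)
robot.goto([450,-20,300],down(0)); robot.wait(.3)
o=[]
for n in ('side','scene'):
    d=robot.read_camera(n); P=cloud(d); o.append(d['frame'][180:400,250:490] if n=='side' else d['frame'][180:400,60:300])
    for t,c0 in dict(lug_stage=(584.5,-127.8),plain_stage=(506,286),flange_stage=(643,120)).items():
        q=P.reshape(-1,3); q=q[np.hypot(*(q[:,:2]-c0).T)<40]; zt=105 if t[0]=='l' else 75
        r=q[abs(q[:,2]-zt)<4]
        s=(r[:,:2].min(0)+r[:,:2].max(0))/2 if len(r) else None
        print(n,t,len(r),s,np.median(r[:,2]) if len(r) else '')
    q=P.reshape(-1,3); rho=np.hypot(*(q[:,:2]-[584,-128]).T); l=q[(rho>28)&(rho<36)&(q[:,2]>33.5)&(q[:,2]<39)]
    if len(l): print('lug pts deg',np.round(np.degrees(np.percentile(np.arctan2(l[:,1]+128,l[:,0]-584),[0,25,50,75,100]))),len(l))
cv2.imwrite('pics/end.png',cv2.resize(np.hstack(o),(800,367))[...,::-1]); print(robot.current_time())
E
```

```text
side lug_stage 617 [ 583.40783562 -130.27846309] 104.1106478053868
side plain_stage 211 [506.55431172 286.52597157] 73.68034504577014
side flange_stage 249 [641.9316829  119.44843499] 73.71566096407275
lug pts deg [-110. -109.  107.  109.  112.] 13
scene lug_stage 446 [ 584.4108518  -128.85390406] 103.88469679982825
scene plain_stage 223 [507.09651281 288.23578805] 73.55136256687126
scene flange_stage 335 [643.50386806 120.51068218] 73.79903798390592
lug pts deg [-96.  80.  88. 100. 111.] 31
18.8083
```

View pics/end.png

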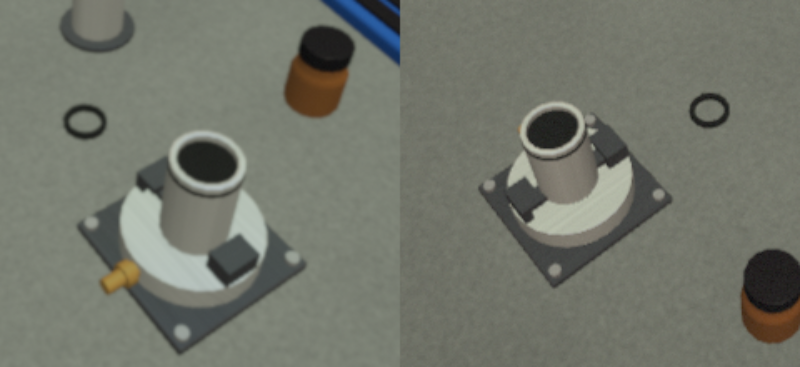

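The tube is upright and centred to within about 1 mm, with its top at about 104 mm, so it is seated. No lug shows in the gaps, and the other tubes haven't moved. Handing in.

```bash
python3 -c "
from h import *
print(robot.hand_in())"
```

```text
the job is handed in; nothing more can be done
None
```

The lugged tube is on the base with its lugs turned under the claws, and I handed the job in at about 19 s of the 42 s allowed. The hand-in gives no verdict.

- **Placing:** Before lowering, the cameras put the tube about 2 mm off the base's axis, so I corrected for that. It touched down at the expected height, with the foot about 30 mm above the bench and the lugs lined up with the gaps.
- **Turning:** I turned it clockwise. Torque rose from 92° and reached 0.7 N m at 94°, which is the stop. I then backed off 2° to unload it, opened the gripper and moved clear.
- **Final check:** The tube stands upright about 1 mm from the base's axis, with its top at about 104 mm, as expected when fully down. No lugs show in the gaps. The plain and flanged tubes are within about 2 mm of where they started, which is the calibration error.
- **Less certain:** The claws hide the lugs, so their final angle comes from the arm's rotation and the stop torque. The few points visible beside the claws fit that angle. Sideways moment at the wrist also rose to 1.4 N m at the stop, and the arm shifted about 2 mm while pressing against it. Forces stayed under 10 N and the tube stayed seated.

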